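# Close a split panel with the swing bar and weight it down

## Task

Dry-fit the split wooden panel on the pressing board: push near the free (red) end of the aluminium bar so that it swings about its pin, slides the two halves together and shuts them tight against the dark fence, and keep pressing lightly, about 8 newtons at the bar's red end, for two seconds. Then set the brass weight upright and softly on the red end of the bar, and leave it there with the join still closed. The wood is fragile: never squeeze it hard, touch it only with the bar, and leave the other things on the bench alone.

Things in the scene. Friction and masses are not known exactly. Their poses are not given: they have to be found in the camera images.
- board: Plywood board, 320 (x) x 340 (y) x 12 mm, fixed. Origin at bench height: the plate spans x -170 to +150, y -170 to +170 mm, top z = 12 mm; +x points from bar to fence. The fence, a dark rail 300 mm long, 22 high, 20 thick, lies across its far side, parallel to y. It is clamped anywhere with its inner face at x = 80 to 120 mm; this setting is not reported: find it by feel.
- pin (a point): Steel pivot pin on the board, 10 mm diameter; the point is on the plate's top face, at board (-14, -140, 12) mm. A black cap, 24 mm wide, top 26.5 mm above the plate, keeps the bar from lifting off.
- bar: Aluminium bar 34 wide, 16 high, about 0.2 kg, flat on the board. Origin: underside, centre of its 12 mm hole round the pin; it runs along its own +x to 260 mm. Starts swung open 0.48 to 0.62 rad, free end towards the robot; drag about 1 N at the end. Its y points away from the panel: push its edge y = +17 mm. With the halves shut it stands within 0.15 rad of parallel to the fence.
- nose (a point): Tip of the round black nose (20 mm diameter, as high as the bar, slippery) on the bar's panel side, at bar (155, -29, 8) mm; it alone bears on the near half, at about the middle of its length.
- bar_end (a point): Top of the bar at the middle of its red patch, bar (222, 0, 16) mm. The patch spans 197 to 247 mm from the pin; push the bar's side here, and stand the weight here.
- half_far: Far half of the panel: brown wood, painted top, 45 (x) x 110 (y) x 14 mm, about 60 g, loose on the board. Origin: centre of its underside. Fitted, it is flush on the fence, axes as the board's. It starts 3 to 52 mm off the fence, slightly turned.
- half_near: Near half, 40 (x) x 110 (y) x 14 mm, about 60 g, loose, between bar and far half. Origin: centre of its underside; shut, 42.5 mm from the far half's in -x. 8 N at the red end puts 5 to 10 N on the join; it must carry over 3 N for a second, and over 16 N harms it. Sliding takes under 3 N at the red end; once shut the stack is rigid and only the arm yields.
- weight: Brass weight, round body 40 mm diameter and 40 mm high, with a knob of 20 mm diameter on top (overall 63 mm high), 0.42 kg. Origin: centre of its underside. It stands on the bench to one side of the board, left or right.
- jar: White jar with a steel cap, 48 mm diameter, 75 mm high, standing on the other side of the board (changes places with the weight). Origin: underside centre. Not to be moved.
- brush: Dark blue toothbrush-like cleaning brush, 170 mm long, lying on the mat to the right of the board. Not to be moved.
- dish: Green glass dish, 70 mm wide, 25 mm high, left of the board. Not to be moved.
- shaker: Clear jar with a steel cap, 42 mm diameter, 85 mm high, left of the board. Not to be moved.
- vial: Amber vial with a red cap, 28 mm diameter, 55 mm high, right of the board. Not to be moved.
Mind the look-alikes: they are no part of the job. What is shaped like the half_far but green or white is not meant.

How it is judged:
By the outcome, as a careful person would: the job done as asked, in the order asked, and still so for the second after the job is handed in, with the robot touching nothing.
It also fails if it takes over 72 s, if anything falls off the work surface, if the arm or the gripper's body presses on something with over 40 N, if the wrist force passes 120 N, or if a joint passes its speed limit or range.

## Robot

A 7-joint arm with a two-finger parallel gripper is mounted at the origin on the work surface. World frame = base frame: x ahead of the robot, y to its left, z up, the work surface at z = 0. Lengths are in m, angles in rad, forces in N, time in s.
With the tool pointing down it reaches from about 0.35 to 0.9 m from the base axis. Payload 8.1 kg.
Tool frame: the origin (TCP) lies midway between the tips of the shut fingers; the grasp point (between the pads) lies 19 mm behind it; z points along the fingers, y is the line along which they close (so a half turn about z gives the same grasp; the last joint's range is limited). The gripper opens to 92 mm and grips with 3 to 60 N. Pads are 19 mm wide; open, the fingers measure 130 mm over their backs; the gripper's body (75 mm by 190 mm) begins 47 mm behind the grasp point.
Start: joints at [-1.342, 0.434, 0.025, 1.573, -0.012, 1.134, -0.075], TCP at [0.204, 0.591, 0.227] pointing down, gripper open.
Joint ranges: [-2.62, 2.62], [-0.44, 2.09], [-1.27, 1.32], [0.08, 2.57], [-1.32, 4.46], [0.12, 2], [-2.74, 2.74]. Speed limits (rad/s): [2.22, 2.22, 3.01, 3.01, 3.14, 3.14, 3.14].

## Interface

Orientations are given as a rotation vector (axis times angle).
In Python, from cell import arm gives the robot as it stands.
- The arm moves only by the tool carry_out, never from a script. Its arguments are lists of equal length, an entry for each row: "claw": the finger opening in cm, from 0 to 9.18; "delta_pos": the shift along the tool's x, y, z in cm, a list of three; "angular": the turn, a rotation vector about the tool's x, y, z in rad, a list of three. In form: {"claw": [claw, ...], "delta_pos": [[dx, dy, dz], ...], "angular": [[ax, ay, az], ...]}. A call has 1 to 20 rows; each row shifts and turns the commanded pose from where the row before left it, along the tool's axes as they then stand; what a row does not reach is not made up. A row lasts 1/10 s, in which the tool goes at most 50 mm and 8.59 degrees, less where a joint would pass 70% of its speed; a pose out of reach is approached as far as the arm can. A call with a gripper value outside its range is refused whole. The fingers move at their own pace and stop on an object; "force" is the grip in N (left out, the last holds). Time passes only in rows, so rows that do not move let the fingers close. It gives the time, the measured TCP pose, the force, the opening and the grip force at its end, in the units of the state.
- arm.observe(): the state, without advancing time (a new reading comes with each control period).
- arm.get_image(name): name is "scene" or "top" or "wrist"; returns a dict with "frame" (400x640x3 uint8, red, green, blue), "mtx" (3x3 intrinsics, pixels), "T" (4x4, takes a point from camera to world coordinates). Camera axes: x right, y down, z forward; pixel columns grow to the right and rows downward; lengths in m; the calibration is good to about 2 mm. A picture is of the moment at which its call begins. There is no depth.
- arm.sign_off(): hands the job in; it is judged then, once.
Trained networks look in a picture, given as the dict that the camera call returned (one of the last four; its "shot" number tells which), for a name from the list of things; names that differ only in an ending like _2 or _b are one class to them, and where a whole thing is asked for, a point or a joint stands for the part that bears it (a point fixed in the world has none). Each returns a list of dicts, best first, with "conf" (0 to 1); they miss things now and then, are a little off and sometimes report something else, mostly with a low value. They report only what shows in the picture. A call takes as long as a camera call. They do not tell look-alikes from the thing itself.
- arm.look_for(label, picture): "centre" ([column, row] as shares, 0 to 1, of the picture: columns of its width, rows of its height, amid what is visible of it).
- arm.trace(label, picture): "region" (400x640 bool, what is visible of it) and "centre" ([column, row] as shares, 0 to 1, of the picture: columns of its width, rows of its height, amid what is visible of it).
- arm.place_of(label, picture): "centre" ([column, row] as shares, 0 to 1, of the picture: columns of its width, rows of its height: a listed point, or the origin of a listed thing).
The state is a dict: "clock": time; "joints": joint angles; "dq": joint speeds; "joint_efforts": joint torques, N m; "position": TCP position; "ee_rot": TCP orientation; "force": force on the tool from outside, world axes, zero at the start; "ft_torque": the same for the moment, N m; "width": opening from 0.0 (shut) to 1.0 (fully open); "gripper_force": force on a finger pad.
Only numpy, scipy, OpenCV 4.12 (cv2) and the standard library are available. Lean on these libraries where they do the work, as an engineer would, in place of code of your own. Each camera call takes 0.05 s, during which the arm holds its last target. There are 200 camera calls.

## Working session

There is one attempt and no reset: what is moved stays moved. The work goes in short steps, Python scripts to look and compute and a tool call to move; the robot and the scene stay as the last step left them, time stands still between calls to the robot, and variables do not carry over. Pictures are saved under pics/ and viewed, at most 10 in all, crops included, and the job is handed in when it is done.

Besides the shell and the picture viewer there is one more tool, called by a JSON object that holds its "op" and its "data", one argument or row to a line. carry_out: Moves the arm, as the interface text tells. Its arguments: {"type":"object","properties":{"claw":{"type":"array","items":{"type":"number"}},"delta_pos":{"type":"array","items":{"type":"array","items":{"type":"number"}}},"angular":{"type":"array","items":{"type":"array","items":{"type":"number"}}},"force":{"type":"number"}},"required":["claw","delta_pos","angular"]}

```bash
mkdir -p pics; ls; cat > h.py <<'E'
import numpy as np, cv2
from scipy.spatial.transform import Rotation as R
from cell import arm
def ray(p,px):
    K=p["mtx"];T=np.array(p["T"]);d=T[:3,:3]@np.linalg.solve(K,[px[0],px[1],1.]);return T[:3,3],d
def at(p,c,z):
    o,d=ray(p,(c[0]*640,c[1]*400));return o+d*(z-o[2])/d[2]
def proj(p,X):
    T=np.array(p["T"]);q=p["mtx"]@(T[:3,:3].T@(np.array(X)-T[:3,3]));return q[:2]/q[2]
def save(p,n,box=None,s=1):
    f=p["frame"]
    if box: f=f[box[1]:box[3],box[0]:box[2]]
    f=cv2.resize(f,None,fx=s,fy=s,interpolation=cv2.INTER_CUBIC); cv2.imwrite("pics/"+n,f[:,:,::-1])
def st():
    s=arm.observe(); return s
E
python3 - <<'E'
from h import *
s=arm.observe();print({k:np.round(v,3) for k,v in s.items()})
for n in("top","scene"):
    p=arm.get_image(n);save(p,n+"0.png",s=1.25)
    print(n,np.round(p["T"],3).tolist(),np.round(p["mtx"],1).tolist())
    Z=dict(board=.0,pin=.012,bar=.012,nose=.02,bar_end=.028,half_far=.012,half_near=.012,weight=0,jar=0,brush=0,dish=0,shaker=0,vial=0)
    for l,z in Z.items():
        for d in arm.place_of(l,p)[:3]:
            print(l,round(d["conf"],2),np.round(np.array(d["centre"])*[640,400],0),np.round(at(p,d["centre"],z),4))
E
```

```text
pics
{'clock': np.float64(0.0), 'joints': array([-1.342,  0.435,  0.025,  1.574, -0.012,  1.134, -0.075]), 'dq': array([-0.   ,  0.001, -0.003,  0.001,  0.002, -0.001,  0.001]), 'joint_efforts': array([ 0.0000e+00, -6.6788e+01,  9.8500e-01, -3.1446e+01, -6.0000e-02,
        4.3000e-02,  0.0000e+00]), 'position': array([0.203, 0.59 , 0.226]), 'ee_rot': array([-5.190e-01, -3.098e+00,  3.000e-03]), 'force': array([-0.248, -0.623, -0.201]), 'ft_torque': array([-0.014,  0.028, -0.026]), 'gripper_force': np.float64(0.0), 'width': np.float64(1.0)}
top [[0.002, -0.981, 0.196, 0.225], [-1.0, 0.001, 0.014, -0.024], [-0.014, -0.196, -0.98, 1.608], [0.0, 0.0, 0.0, 1.0]] [[501.1, 0.0, 319.6], [0.0, 501.1, 191.6], [0.0, 0.0, 1.0]]
board 0.8 [332. 168.] [ 0.6258 -0.0439  0.    ]
board 0.5 [197. 168.] [0.6273 0.4061 0.    ]
pin 0.84 [374. 159.] [ 0.6535 -0.1797  0.012 ]
bar 0.91 [376. 162.] [ 0.645  -0.1877  0.012 ]
nose 0.71 [333. 184.] [ 0.5696 -0.0449  0.02  ]
nose 0.28 [328. 166.] [ 0.6287 -0.0295  0.02  ]
bar_end 0.62 [321. 202.] [ 0.5064 -0.0078  0.028 ]
half_far 0.96 [308. 255.] [0.3403 0.033
[... 951 characters left out ...]
-0.0569  0.02  ]
bar_end 0.95 [312. 200.] [ 0.4928 -0.0187  0.028 ]
half_far 0.91 [398. 186.] [0.5681 0.2383 0.012 ]
half_far 0.72 [299. 173.] [0.3605 0.013  0.012 ]
half_far 0.63 [348. 255.] [ 0.6927 -0.0325  0.012 ]
half_near 0.74 [334. 235.] [ 0.6221 -0.0277  0.012 ]
weight 0.57 [407. 156.] [0.4645 0.3636 0.    ]
jar 0.82 [185. 244.] [ 0.4326 -0.373   0.    ]
brush 0.88 [247. 332.] [ 0.7384 -0.3342  0.    ]
brush 0.66 [315. 223.] [ 0.5516 -0.0445  0.    ]
dish 0.72 [332. 247.] [ 0.6448 -0.0477  0.    ]
shaker 0.55 [449. 179.] [0.6183 0.4036 0.    ]
vial 0.6 [193. 308.] [ 0.6193 -0.416   0.    ]
vial 0.59 [312. 201.] [ 0.4759 -0.0087 -0.    ]
vial 0.58 [183. 245.] [ 0.4333 -0.3785  0.    ]
```

View pics/top0.png

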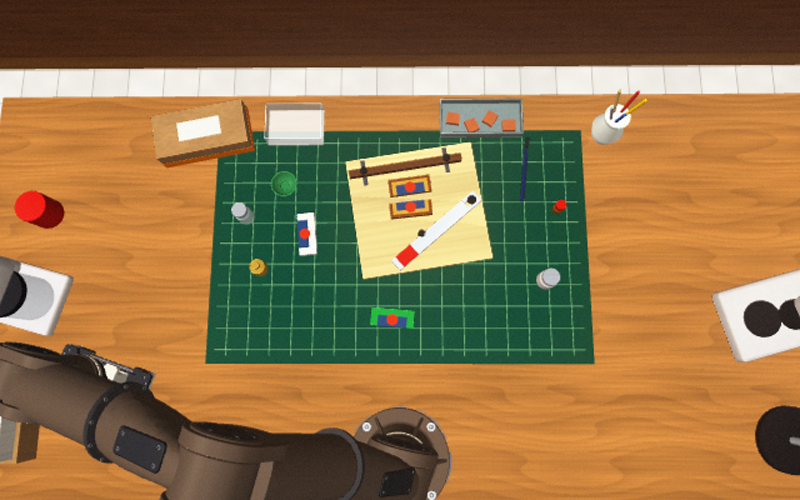

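View pics/scene0.png

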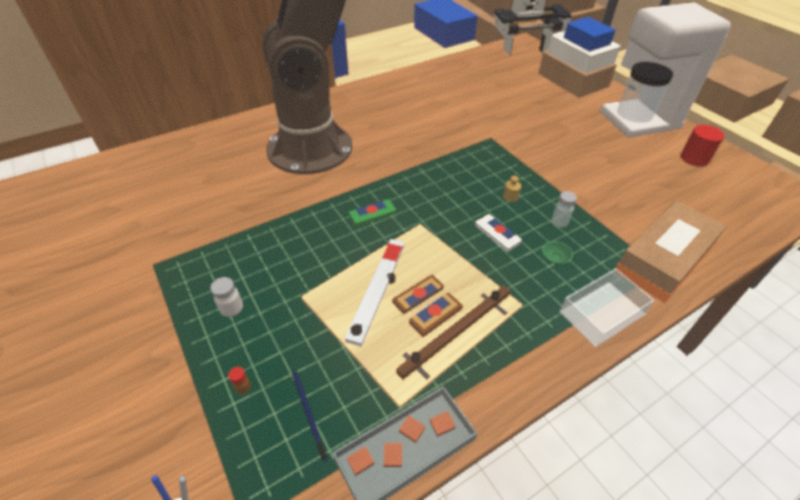

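Top view (at 1.25×): board with corners about (346,160), (470,143), (492,258) and (363,278). The bar runs from its pin at (472,200) to the red end at (405,257), with the nose at (421,233). The brown halves are at (410,187) far and (410,207) near.

Candidates for each thing I want:
- **half_far:** brown (410,187) is the right one. Green (392,319) and white (306,235) are the look-alikes.
- **weight:** brass, at (257,267). The shaker (243,213), the jar (548,278) and the vial (560,206) could be mistaken for it.
- **bar_end:** red patch at (405,257). The red vial cap is elsewhere.

Next I'll fit the board and bar poses and check a close crop.

```bash
python3 - <<'E'
from h import *
from scipy.optimize import least_squares
P={n:arm.get_image(n) for n in("top","scene")}
def quad(m):
    c=max(cv2.findContours(m.astype(np.uint8),0,2)[0],key=cv2.contourArea)
    h=cv2.convexHull(c); return h
def fit(polys,x0,yaw0):
    # match projected rectangle mask outline to hull corners
    pass
B=np.array([[-.17,-.17],[.15,-.17],[.15,.17],[-.17,.17]])
def w(q,b,z): c,s=np.cos(q[2]),np.sin(q[2]); return np.r_[q[0]+c*b[0]-s*b[1],q[1]+s*b[0]+c*b[1],z]
for n,p in P.items():
    hsv=cv2.cvtColor(p["frame"],cv2.COLOR_RGB2HSV);H,S,V=[hsv[...,i].astype(int) for i in range(3)]
    reg=np.zeros((400,640),bool)
    pts=np.int32([proj(p,[.62+a,-.04+b,0]) for a,b in((-.25,-.25),(.25,-.25),(.25,.25),(-.25,.25))])
    m0=np.zeros((400,640),np.uint8);cv2.fillConvexPoly(m0,pts,1)
    m=(m0>0)&(H>18)&(H<35)&(S>50)&(S<150)&(V>185)
    m=cv2.morphologyEx(m.astype(np.uint8),cv2.MORPH_OPEN,np.ones((3,3)))
    h=quad(m); e=cv2.approxPolyN(h,4,ensure_convex=True).reshape(-1,2).astype(float)
    X=np.array([at(p,c/[640,400],.012) for c in e]);print(n,m.sum(),np.round(X[:,:2],3).tolist())
    best=None
    for y0 in np.arange(-.4,.5,.1):
        def f(q):
            r=[]
            for b in B:
                d=X[:,:2]-w(q,b,0)[:2];r+=list(d[np.argmin((d**2).sum(1))])
            return r
        s=least_squares(f,[.63,-.045,y0])
        if best is None or s.cost<best.cost:best=s
    q=best.x;print(" board",np.round(q,4),"rms mm",np.sqrt(2*best.cost/4)*1e3,"pin",w(q,[-.014,-.14],.012).round(4))
    red=(m0>0)&((H<6)|(H>174))&(S>150)
    k,lab,stt,cen=cv2.connectedComponentsWithStats(red.astype(np.uint8))
    for i in range(1,k):
        if stt[i,4]>25: print("  red",stt[i,4],cen[i].round(1),at(p,cen[i]/[640,400],.028).round(4))
    for l in("weight","shaker","half_far","half_near"):
        for d in arm.trace(l,p)[:3]:
            print("  ",l,round(d["conf"],2),(np.array(d["centre"])*[640,400]).round(1),at(p,d["centre"],.03 if l=="weight" else .026).round(4),d["region"].sum())
save(P["top"],"crop1.png",(180,110,410,240),3.4)
E
```

```text
top 7030 [[0.671, -0.213], [0.378, 0.083], [0.706, 0.136], [0.824, -0.187]]
 board [ 0.6539 -0.0412  0.4256] rms mm 76.05852918156906 pin [ 0.699  -0.1744  0.012 ]
  red 45 [327.5 149.2] [ 0.6833 -0.0275  0.028 ]
  red 48 [328.  164.9] [ 0.6302 -0.0292  0.028 ]
  red 155 [325.3 204.1] [ 0.501  -0.0201  0.028 ]
   weight 0.56 [207.5 213.5] [0.4706 0.356  0.03  ] 117
   shaker 0.54 [195.5 167.8] [0.6219 0.403  0.026 ] 286
   half_far 0.88 [245.8 188.2] [0.5538 0.2365 0.026 ] 483
   half_far 0.87 [309.  256.1] [0.3358 0.0311 0.026 ] 505
   half_far 0.73 [328.2 148.2] [ 0.6872 -0.0298  0.026 ] 470
   half_near 0.72 [327.4 165.4] [ 0.6292 -0.0272  0.026 ] 433
   half_near 0.21 [333.  172.8] [ 0.6044 -0.0452  0.026 ] 8052
scene 8602 [[0.695, 0.132], [0.83, -0.189], [0.497, -0.243], [0.444, 0.095]]
 board [ 0.6263 -0.0491  0.2209] rms mm 28.056721819847795 pin [ 0.6433 -0.1888  0.012 ]
  red 106 [313.2 201.3] [ 0.5002 -0.0192  0.028 ]
  red 44 [335.3 233.7] [ 0.6297 -0.0293  0.028 ]
  red 50 [347.4 247.9] [ 0.6841 -0.0282  0.028 ]
   weight 0.74 [411.1 152. ] [0.481  0.3603 0.03  ] 205
   shaker 0.8 [450.7 166.6] [0.5963 0.4233 0.026 ] 369
   shaker 0.41 [300.2 231.9] [ 0.5749 -0.1039  0.026 ] 1264
   half_far 0.74 [298.7 172.1] [0.3713 0.0064 0.026 ] 436
   half_far 0.74 [397.5 185.1] [0.573  0.2285 0.026 ] 505
   half_far 0.71 [348.7 250.2] [ 0.6905 -0.0284  0.026 ] 740
   half_near 0.84 [333.3 235.3] [ 0.6303 -0.0357  0.026 ] 622
   half_near 0.16 [409.4 149. ] [0.4632 0.3695 0.026 ] 189
```

View pics/crop1.png

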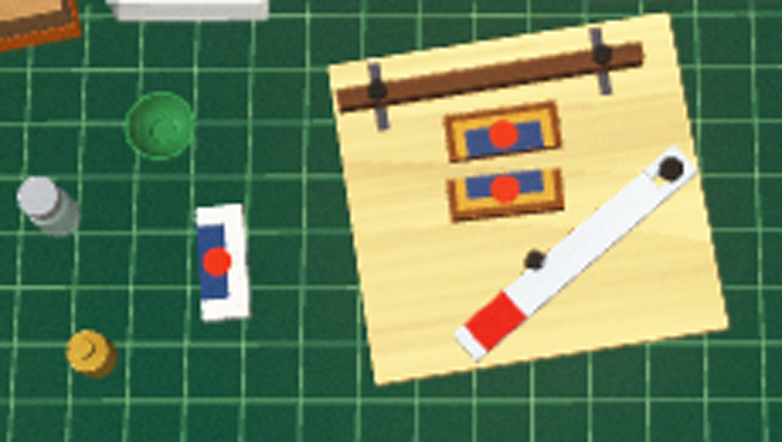

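The crop confirms it: the brown halves are at crop (503,133) and (507,193), the red patch at (497,325), the pin cap at (672,168) and the brass weight at (90,352). The board corners are clear, so I'll use those.

```bash
python3 - <<'E'
from h import *
from scipy.optimize import least_squares
p=arm.get_image("top");f=lambda x,y:np.array([180+x/3.4,110+y/3.4])/[640,400]
C=[f(375,384),f(729,328),f(669,13),f(330,66)]
X=np.array([at(p,c,.012)[:2] for c in C])
B=np.array([[-.17,.17],[-.17,-.17],[.15,-.17],[.15,.17]])
def w(q,b):c,s=np.cos(q[2]),np.sin(q[2]);b=np.atleast_2d(b);return np.c_[q[0]+c*b[:,0]-s*b[:,1],q[1]+s*b[:,0]+c*b[:,1]]
s=least_squares(lambda q:(w(q,B)-X).ravel(),[.63,-.045,-.1]);q=s.x
print("board",q.round(4),"res mm",(s.fun*1e3).round(1))
pin=w(q,[-.014,-.14])[0];E=np.array([.5005,-.0197]);print("pin",pin.round(4),"cap",at(p,f(672,168),.0385).round(4),"dist",np.linalg.norm(E-pin))
u=(E-pin)/np.linalg.norm(E-pin);print("bar dir",np.arctan2(u[1],u[0]),"open angle",np.arctan2(u[1],u[0])-q[2]-np.pi/2)
n=np.array([-u[1],u[0]]);print("bar y",n,"edge pt",pin+.222*u+.017*n)
P2=arm.get_image("scene")
r=[]
for pic in(p,P2):
    d=arm.trace("weight",pic)[0];r.append(ray(pic,np.array(d["centre"])*[640,400]));print(d["conf"])
A=np.c_[r[0][1],-r[1][1]];t=np.linalg.lstsq(A,r[1][0]-r[0][0],rcond=None)[0];print("weight",r[0][0]+t[0]*r[0][1],r[1][0]+t[1]*r[1][1])
np.save("board.npy",np.r_[q,pin])
o=arm.observe();print("tool axes\n",R.from_rotvec(o["ee_rot"]).as_matrix().round(3),o["position"])
E
```

```text
board [ 0.6363 -0.0491  0.1572] res mm [-0.8 -0.  -1.  -0.8  0.7 -0.9  1.1  1.8]
pin [ 0.6444 -0.1896] cap [ 0.6456 -0.1894  0.0385] dist 0.22259712241729004
bar dir 2.2735750274531132 open angle 0.5455501925390824
bar y [-0.76304915 -0.64634046] edge pt [ 0.48791411 -0.03114342]Traceback (most recent call last):
  File "<stdin>", line 16, in <module>
IndexError: list index out of range
```

{"op": "carry_out", "data": {
  "claw": [0,0,0,0,0,0,0,0,0,0,0,0,0,0,0,0,0,0,0,0],
  "delta_pos": [
    [-2.27,-2.62,0],
    [-2.27,-2.62,0],
    [-2.27,-2.62,0],
    [-2.27,-2.62,0],
    [-2.27,-2.62,0],
    [-2.27,-2.62,0],
    [-2.27,-2.62,0],
    [-2.27,-2.62,0],
    [-2.27,-2.62,0],
    [-2.27,-2.62,0],
    [-2.27,-2.62,0],
    [-2.27,-2.62,0],
    [-2.27,-2.62,0],
    [-2.27,-2.62,0],
    [-2.27,-2.62,0],
    [-2.27,-2.62,0],
    [-2.27,-2.62,0],
    [-2.27,-2.62,0],
    [-2.27,-2.62,0],
    [-2.27,-2.62,0]
  ],
  "angular": [
    [0,0,0],
    [0,0,0],
    [0,0,0],
    [0,0,0],
    [0,0,0],
    [0,0,0],
    [0,0,0],
    [0,0,0],
    [0,0,0],
    [0,0,0],
    [0,0,0],
    [0,0,0],
    [0,0,0],
    [0,0,0],
    [0,0,0],
    [0,0,0],
    [0,0,0],
    [0,0,0],
    [0,0,0],
    [0,0,0]
  ],
  "force": 30
}}

```text
clock: 4.05
position: [0.4626, -0.0538, 0.227]
ee_rot: [0.519, 3.098, 0.001]
force: [0.2, 0.2, 0.5]
width: 0.003
gripper_force: 0.0
```

{"op": "carry_out", "data": {
  "claw": [0,0,0,0,0,0],
  "delta_pos": [
    [0,0,1.5],
    [0,0,1.5],
    [0,0,1.5],
    [0,0,1.5],
    [0,0,1.5],
    [0,0,1.5]
  ],
  "angular": [
    [0,0,0.09],
    [0,0,0.09],
    [0,0,0.09],
    [0,0,0.09],
    [0,0,0.09],
    [0,0,0.09]
  ]
}}

```text
clock: 4.65
position: [0.4623, -0.0524, 0.1363]
ee_rot: [1.332, 2.845, 0.0]
force: [-0.3, 0.1, -0.3]
width: 0.006
gripper_force: 0.0
```

{"op": "carry_out", "data": {
  "claw": [0,0,0,0,0,0,0,0],
  "delta_pos": [
    [0,0,2],
    [0,0,2],
    [0,0,2],
    [0,0,2],
    [0,0,2],
    [0,0,1],
    [0,0,0.9],
    [0,0,0]
  ],
  "angular": [
    [0,0,0],
    [0,0,0],
    [0,0,0],
    [0,0,0],
    [0,0,0],
    [0,0,0],
    [0,0,0],
    [0,0,0]
  ]
}}

```text
clock: 5.45
position: [0.4619, -0.0524, 0.0172]
ee_rot: [-1.326, -2.847, 0.001]
force: [0.5, 0.7, 0.5]
width: 0.006
gripper_force: 0.0
```

{"op": "carry_out", "data": {
  "claw": [0,0,0,0,0,0],
  "delta_pos": [
    [0,0.3,0],
    [0,0.3,0],
    [0,0.3,0],
    [0,0.2,0],
    [0,0.2,0],
    [0,0,0]
  ],
  "angular": [
    [0,0,0],
    [0,0,0],
    [0,0,0],
    [0,0,0],
    [0,0,0],
    [0,0,0]
  ]
}}

```text
clock: 6.05
position: [0.4724, -0.0438, 0.0178]
ee_rot: [1.326, 2.848, 0.0]
force: [0.2, -0.1, 0.7]
width: 0.006
gripper_force: 0.0
```

```bash
python3 - <<'E'
from h import *
o=arm.observe();print(o["position"].round(4) if hasattr(o["position"],"round") else o["position"],np.round(o["force"],2),o["joints"],o["clock"])
p=arm.get_image("scene");save(p,"s1.png",(220,120,460,300),3.2)
E
```

```text
[ 0.4724 -0.0438  0.0178] [ 0.21 -0.05  0.74] [-0.32873327  0.52318599  0.41346168  2.16833754 -0.41296613  0.52412742
  1.09631782] 6.05
```

View pics/s1.png

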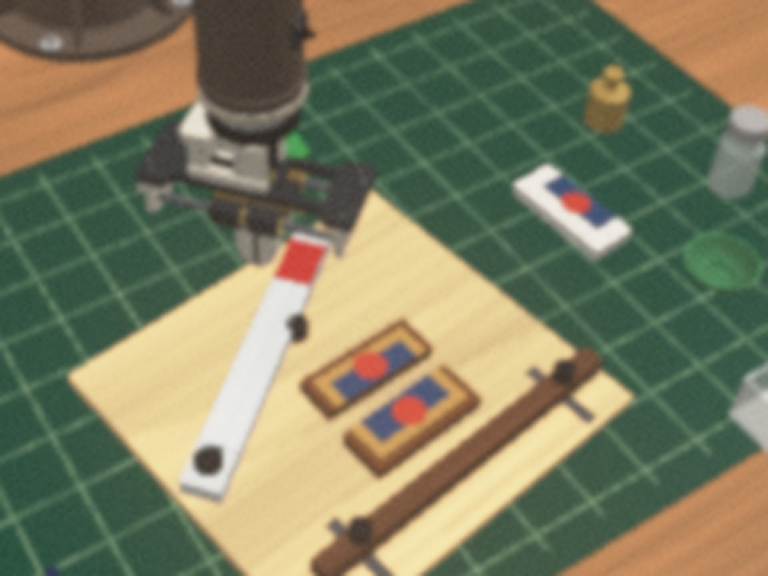

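The fingers (260,245) stand beside the red patch (300,260), and nothing else is close. Next I'll swing along the arc about the pin.

{"op": "carry_out", "data": {
  "claw": [0,0,0,0,0,0,0,0,0],
  "delta_pos": [
    [0,0.2,0],
    [0.08,0.45,0],
    [0.08,0.45,0],
    [0.08,0.45,0],
    [0.08,0.45,0],
    [0.08,0.45,0],
    [0.07,0.45,0],
    [0.07,0.45,0],
    [0.07,0.45,0]
  ],
  "angular": [
    [0,0,0],
    [0,0,0.02],
    [0,0,0.02],
    [0,0,0.02],
    [0,0,0.02],
    [0,0,0.02],
    [0,0,0.02],
    [0,0,0.02],
    [0,0,0.02]
  ]
}}

```text
clock: 7.0
position: [0.4993, -0.0164, 0.0177]
ee_rot: [-1.552, -2.731, -0.0]
force: [-1.3, -0.5, -0.3]
width: 0.005
gripper_force: 0.6
```

```bash
cat > bar.py <<'E'
from h import *
q=np.load("board.npy");pin=q[3:]
def rep():
    o=arm.observe();M=R.from_rotvec(o["ee_rot"]).as_matrix();F=np.array(o["force"]);x=np.array(o["position"])
    d=x[:2]-pin
    print("clock",o["clock"],"pos",x.round(4),"F",F.round(2),"Ftool",(M.T@F).round(2),"tooly ang",np.arctan2(M[1,1],M[0,1]).round(4),"push-open",(np.arctan2(M[1,1],M[0,1])-q[2]).round(4),"r",np.linalg.norm(d).round(4),"tcp in tool mm",(M.T[:2,:2]@d*1e3).round(1))
def barang(p):
    hsv=cv2.cvtColor(p["frame"],cv2.COLOR_RGB2HSV);H,S,V=[hsv[...,i].astype(int) for i in range(3)]
    red=((H<6)|(H>174))&(S>150)
    k,lab,stt,cen=cv2.connectedComponentsWithStats(red.astype(np.uint8))
    for i in range(1,k):
        X=at(p,cen[i]/[640,400],.028)
        if stt[i,4]>25 and .4<X[0]<.8 and abs(X[1]+.03)<.15:
            u=X[:2]-pin;print("  red",stt[i,4],X.round(4),"r",np.linalg.norm(u).round(3),"open",(np.arctan2(u[1],u[0])-q[2]-np.pi/2).round(4))
if __name__=="__main__":
    rep()
    for n in("scene","top"):
        print(n);barang(arm.get_image(n))
E
python3 bar.py
```

```text
Traceback (most recent call last):
  File "bar.py", line 2, in <module>
    q=np.load("board.npy");pin=q[3:]
FileNotFoundError: [Errno 2] No such file or directory: 'board.npy'
```

```bash
sed -i 's/q=np.load.*/q=np.array([.6363,-.0491,.1572,.6444,-.1896]);pin=q[3:]/' bar.py; python3 bar.py
```

```text
clock 7.0 pos [ 0.4993 -0.0164  0.0177] F [-1.26 -0.52 -0.34] Ftool [ 0.19 -1.35  0.34] tooly ang 0.5373 push-open 0.3801 r 0.226 tcp in tool mm [223.1 -36. ]
scene
  red 105 [5.252e-01 1.000e-04 2.800e-02] r 0.224 open 0.4039
  red 44 [ 0.6297 -0.0293  0.028 ] r 0.161 open -0.0657
  red 49 [ 0.6843 -0.028   0.028 ] r 0.166 open -0.3994
top
  red 45 [ 0.6829 -0.0278  0.028 ] r 0.166 open -0.3906
```

{"op": "carry_out", "data": {
  "claw": [0,0,0,0,0,0,0,0,0,0,0,0,0],
  "delta_pos": [
    [0.07,0.45,0],
    [0.07,0.45,0],
    [0.07,0.45,0],
    [0.07,0.45,0],
    [0.07,0.45,0],
    [0.05,0.33,0],
    [0.05,0.33,0],
    [0.05,0.33,0],
    [0.05,0.33,0],
    [0.05,0.33,0],
    [0.05,0.33,0],
    [0.05,0.33,0],
    [0.05,0.33,0]
  ],
  "angular": [
    [0,0,0.02],
    [0,0,0.02],
    [0,0,0.02],
    [0,0,0.02],
    [0,0,0.02],
    [0,0,0.015],
    [0,0,0.015],
    [0,0,0.015],
    [0,0,0.015],
    [0,0,0.015],
    [0,0,0.015],
    [0,0,0.015],
    [0,0,0.015]
  ]
}}

```text
clock: 8.4
position: [0.5403, 0.0109, 0.0177]
ee_rot: [-1.842, -2.545, -0.0]
force: [-0.9, -0.8, -0.6]
width: 0.001
gripper_force: 0.5
```

```bash
python3 bar.py; python3 -c "
from h import *
save(arm.get_image('scene'),'s2.png',(220,120,460,300),3.2)"
```

```text
clock 8.4 pos [0.5403 0.0109 0.0177] F [-0.93 -0.8  -0.61] Ftool [-0.47 -1.14  0.61] tooly ang 0.3177 push-open 0.1605 r 0.2259 tcp in tool mm [223.  -36.2]
scene
  red 107 [0.5693 0.0195 0.028 ] r 0.222 open 0.1877
  red 48 [ 0.6429 -0.0233  0.028 ] r 0.166 open -0.1483
  red 50 [ 0.684 -0.028  0.028] r 0.166 open -0.3976
top
  red 31 [ 0.6862 -0.0275  0.028 ] r 0.167 open -0.4097
```

View pics/s2.png

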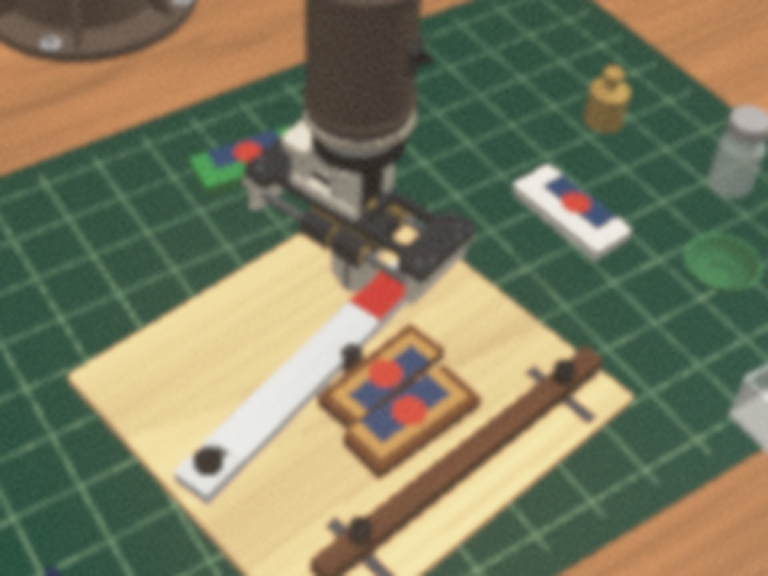

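The near half (385,375) has nearly closed on the far half (408,410), and the nose bears at its middle. I'll continue more slowly.

{"op": "carry_out", "data": {
  "claw": [0,0,0,0,0,0,0,0,0,0],
  "delta_pos": [
    [0.03,0.22,0],
    [0.03,0.22,0],
    [0.03,0.22,0],
    [0.03,0.22,0],
    [0.03,0.22,0],
    [0.03,0.22,0],
    [0.03,0.22,0],
    [0.03,0.22,0],
    [0.03,0.22,0],
    [0.03,0.22,0]
  ],
  "angular": [
    [0,0,0.01],
    [0,0,0.01],
    [0,0,0.01],
    [0,0,0.01],
    [0,0,0.01],
    [0,0,0.01],
    [0,0,0.01],
    [0,0,0.01],
    [0,0,0.01],
    [0,0,0.01]
  ]
}}

```text
clock: 9.55
position: [0.5606, 0.0198, 0.0177]
ee_rot: [-1.966, -2.45, -0.0]
force: [-1.9, 1.0, 0.2]
width: 0.003
gripper_force: 0.8
```

```bash
python3 bar.py; python3 -c "
from h import *
save(arm.get_image('scene'),'s3.png',(220,120,460,300),3.2)"
```

```text
clock 9.55 pos [0.5606 0.0198 0.0177] F [-1.9   1.02  0.22] Ftool [ 1.4  -1.64 -0.22] tooly ang 0.2181 push-open 0.0609 r 0.2255 tcp in tool mm [222.5 -36.5]
scene
  red 95 [0.5904 0.0235 0.028 ] r 0.22 open 0.0912
  red 47 [ 0.6585 -0.0227  0.028 ] r 0.167 open -0.2415
  red 51 [ 0.6935 -0.0276  0.028 ] r 0.169 open -0.4514
top
```

View pics/s3.png

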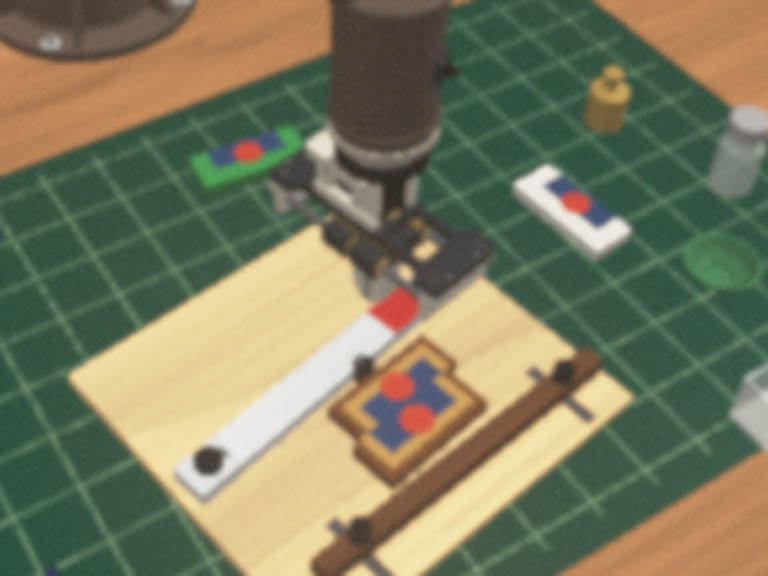

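Both halves are now in contact and move together. The fence gap is still about 15 mm.

{"op": "carry_out", "data": {
  "claw": [0,0,0,0,0,0],
  "delta_pos": [
    [0.03,0.2,0],
    [0.03,0.2,0],
    [0.03,0.2,0],
    [0.03,0.18,0],
    [0.03,0.15,0],
    [0.02,0.13,0]
  ],
  "angular": [
    [0,0,0.009],
    [0,0,0.009],
    [0,0,0.009],
    [0,0,0.008],
    [0,0,0.007],
    [0,0,0.006]
  ]
}}

```text
clock: 10.3
position: [0.5706, 0.0235, 0.0177]
ee_rot: [-2.024, -2.402, -0.0]
force: [-2.9, -0.1, 0.6]
width: 0.005
gripper_force: 1.1
```

```bash
python3 bar.py
```

```text
clock 10.3 pos [0.5706 0.0235 0.0177] F [-2.93 -0.06  0.58] Ftool [ 0.44 -2.89 -0.58] tooly ang 0.1704 push-open 0.0132 r 0.2255 tcp in tool mm [222.5 -36.6]
scene
  red 88 [0.6001 0.0248 0.028 ] r 0.219 open 0.0465
  red 48 [ 0.6657 -0.0224  0.028 ] r 0.169 open -0.2841
  red 53 [ 0.7009 -0.0261  0.028 ] r 0.173 open -0.4897
top
```

{"op": "carry_out", "data": {
  "claw": [0,0,0,0,0],
  "delta_pos": [
    [0.02,0.11,0],
    [0.02,0.11,0],
    [0.02,0.11,0],
    [0.02,0.11,0],
    [0,0,0]
  ],
  "angular": [
    [0,0,0.005],
    [0,0,0.005],
    [0,0,0.005],
    [0,0,0.005],
    [0,0,0]
  ]
}}

```text
clock: 10.9
position: [0.5746, 0.0249, 0.0176]
ee_rot: [-2.048, -2.382, 0.0]
force: [-2.7, 0.2, 1.3]
width: 0.006
gripper_force: 1.5
```

```bash
python3 bar.py
```

```text
clock 10.9 pos [0.5746 0.0249 0.0176] F [-2.65  0.19  1.28] Ftool [ 0.59 -2.59 -1.28] tooly ang 0.1506 push-open -0.0066 r 0.2256 tcp in tool mm [222.5 -36.9]
scene
  red 89 [0.6041 0.0249 0.028 ] r 0.218 open 0.0285
  red 47 [ 0.6685 -0.021   0.028 ] r 0.17 open -0.2992
  red 52 [ 0.7039 -0.0255  0.028 ] r 0.175 open -0.5051
top
```

{"op": "carry_out", "data": {
  "claw": [0,0,0,0,0],
  "delta_pos": [
    [0.02,0.11,0],
    [0.02,0.11,0],
    [0.02,0.11,0],
    [0.02,0.11,0],
    [0,0,0]
  ],
  "angular": [
    [0,0,0.005],
    [0,0,0.005],
    [0,0,0.005],
    [0,0,0.005],
    [0,0,0]
  ]
}}

```text
clock: 11.5
position: [0.5788, 0.0264, 0.0176]
ee_rot: [-2.071, -2.362, 0.0]
force: [-5.0, 0.4, 1.8]
width: 0.004
gripper_force: 2.1
```

```bash
python3 bar.py; python3 -c "
from h import *
save(arm.get_image('scene'),'s4.png',(220,120,460,300),3.2)"
```

```text
clock 11.5 pos [0.5788 0.0264 0.0176] F [-4.96  0.42  1.76] Ftool [ 1.06 -4.86 -1.76] tooly ang 0.1307 push-open -0.0265 r 0.2257 tcp in tool mm [222.7 -36.9]
scene
  red 83 [0.6083 0.025  0.028 ] r 0.218 open 0.0096
  red 50 [ 0.6712 -0.0177  0.028 ] r 0.174 open -0.3121
  red 52 [ 0.706  -0.0237  0.028 ] r 0.177 open -0.5126
top
```

View pics/s4.png

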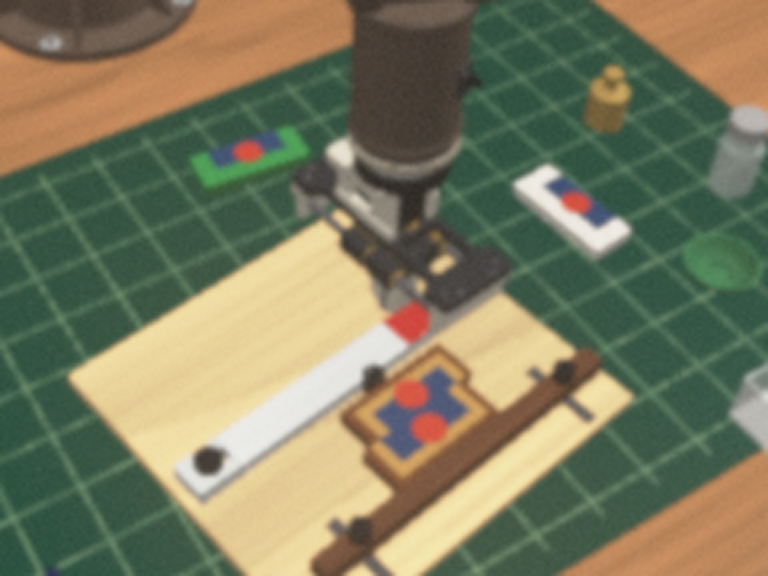

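The far half now touches the fence, and the force is rising as it squares up. I'll use small steps from here.

{"op": "carry_out", "data": {
  "claw": [0,0,0],
  "delta_pos": [
    [0,0.05,0],
    [0,0.05,0],
    [0,0,0]
  ],
  "angular": [
    [0,0,0.002],
    [0,0,0.002],
    [0,0,0]
  ]
}}

```text
clock: 11.95
position: [0.5789, 0.0264, 0.0176]
ee_rot: [-2.075, -2.356, 0.002]
force: [-7.1, 0.3, 4.0]
width: 0.005
gripper_force: 3.8
```

```bash
python3 bar.py
```

```text
clock 11.95 pos [0.5789 0.0264 0.0176] F [-7.11  0.33  3.97] Ftool [ 1.22 -7.02 -3.96] tooly ang 0.1267 push-open -0.0305 r 0.2257 tcp in tool mm [222.6 -37.6]
scene
  red 79 [0.6086 0.0249 0.028 ] r 0.217 open 0.008
  red 49 [ 0.6715 -0.0177  0.028 ] r 0.174 open -0.3134
  red 52 [ 0.706  -0.0237  0.028 ] r 0.177 open -0.5126
top
```

{"op": "carry_out", "data": {
  "claw": [0,0,0],
  "delta_pos": [
    [0,0.04,-0.04],
    [0,0,0],
    [0,0,0]
  ],
  "angular": [
    [0,0,0],
    [0,0,0],
    [0,0,0]
  ]
}}

```text
clock: 12.35
position: [0.579, 0.0264, 0.0178]
ee_rot: [-2.075, -2.356, 0.002]
force: [-6.9, -0.2, 1.9]
width: 0.003
gripper_force: 3.1
```

```bash
python3 -c "
from bar import *
rep()"
```

```text
clock 12.35 pos [0.579  0.0264 0.0178] F [-6.94 -0.21  1.92] Ftool [ 0.67 -6.92 -1.9 ] tooly ang 0.1268 push-open -0.0304 r 0.2257 tcp in tool mm [222.6 -37.5]
```

{"op": "carry_out", "data": {
  "claw": [0,0,0,0],
  "delta_pos": [
    [0,0.05,-0.02],
    [0,0,0],
    [0,0,0],
    [0,0,0]
  ],
  "angular": [
    [0,0,0],
    [0,0,0],
    [0,0,0],
    [0,0,0]
  ]
}}

```text
clock: 12.75
position: [0.5791, 0.0265, 0.0178]
ee_rot: [-2.075, -2.356, 0.003]
force: [-8.2, 0.6, 1.4]
width: 0.005
gripper_force: 3.2
```

```bash
python3 -c "
from bar import *
rep()"
```

```text
clock 12.75 pos [0.5791 0.0265 0.0178] F [-8.16  0.63  1.38] Ftool [ 1.65 -8.02 -1.36] tooly ang 0.1267 push-open -0.0305 r 0.2257 tcp in tool mm [222.6 -37.5]
```

8.0 N. I'll hold here for about 2.4 s.

{"op": "carry_out", "data": {
  "claw": [0,0,0,0,0,0,0,0,0,0,0,0],
  "delta_pos": [
    [0,0,0],
    [0,0,0],
    [0,0,0],
    [0,0,0],
    [0,0,0],
    [0,0,0],
    [0,0,0],
    [0,0,0],
    [0,0,0],
    [0,0,0],
    [0,0,0],
    [0,0,0]
  ],
  "angular": [
    [0,0,0],
    [0,0,0],
    [0,0,0],
    [0,0,0],
    [0,0,0],
    [0,0,0],
    [0,0,0],
    [0,0,0],
    [0,0,0],
    [0,0,0],
    [0,0,0],
    [0,0,0]
  ]
}}

```text
clock: 13.95
position: [0.5791, 0.0265, 0.0178]
ee_rot: [-2.075, -2.356, 0.003]
force: [-8.8, -0.2, 1.7]
width: 0.006
gripper_force: 3.2
```

{"op": "carry_out", "data": {
  "claw": [0,0,0,0,0,0,0,0,0,0,0,0],
  "delta_pos": [
    [0,0,0],
    [0,0,0],
    [0,0,0],
    [0,0,0],
    [0,0,0],
    [0,0,0],
    [0,0,0],
    [0,0,0],
    [0,0,0],
    [0,0,0],
    [0,0,0],
    [0,0,0]
  ],
  "angular": [
    [0,0,0],
    [0,0,0],
    [0,0,0],
    [0,0,0],
    [0,0,0],
    [0,0,0],
    [0,0,0],
    [0,0,0],
    [0,0,0],
    [0,0,0],
    [0,0,0],
    [0,0,0]
  ]
}}

```text
clock: 15.15
position: [0.5791, 0.0265, 0.0178]
ee_rot: [-2.075, -2.356, 0.003]
force: [-8.9, -0.4, 1.4]
width: 0.004
gripper_force: 3.2
```

```bash
python3 bar.py
```

```text
clock 15.15 pos [0.5791 0.0265 0.0178] F [-8.94 -0.35  1.39] Ftool [ 0.78 -8.92 -1.36] tooly ang 0.1267 push-open -0.0305 r 0.2257 tcp in tool mm [222.6 -37.5]
scene
  red 83 [0.6086 0.0253 0.028 ] r 0.218 open 0.008
  red 50 [ 0.6716 -0.0178  0.028 ] r 0.174 open -0.3141
  red 53 [ 0.706  -0.0235  0.028 ] r 0.177 open -0.5125
top
```

The hold was about 2.4 s at 8–8.9 N. Now I'll back off and go over the weight.

{"op": "carry_out", "data": {
  "claw": [0,0,0,0,0,0,0,0,0,0,0,0,0,0],
  "delta_pos": [
    [0,-0.1,0],
    [0,-0.2,0],
    [0,-0.3,0],
    [0,-0.5,0],
    [0,-0.9,0],
    [0,-1,0],
    [0,0,-1],
    [0,0,-2],
    [0,0,-2],
    [0,0,-2],
    [0,0,-2],
    [0,0,-2],
    [0,0,-2],
    [0,0,0]
  ],
  "angular": [
    [0,0,0],
    [0,0,0],
    [0,0,0],
    [0,0,0],
    [0,0,0],
    [0,0,0],
    [0,0,0],
    [0,0,0],
    [0,0,0],
    [0,0,0],
    [0,0,0],
    [0,0,0],
    [0,0,0],
    [0,0,0]
  ]
}}

```text
clock: 16.65
position: [0.5528, 0.0225, 0.1514]
ee_rot: [2.075, 2.355, 0.006]
force: [0.3, 0.8, 0.2]
width: 0.004
gripper_force: 0.0
```

{"op": "carry_out", "data": {
  "claw": [7,7,7,7,7,7,7,7,7,7,7],
  "delta_pos": [
    [3.4,-0.3,0],
    [3.4,-0.3,0],
    [3.4,-0.3,0],
    [3.4,-0.3,0],
    [3.4,-0.3,0],
    [3.4,-0.3,0],
    [3.4,-0.3,0],
    [3.4,-0.3,0],
    [3.4,-0.3,0],
    [3.4,-0.3,0],
    [0,0,0]
  ],
  "angular": [
    [0,0,0],
    [0,0,0],
    [0,0,0],
    [0,0,0],
    [0,0,0],
    [0,0,0],
    [0,0,0],
    [0,0,0],
    [0,0,0],
    [0,0,0],
    [0,0,0]
  ]
}}

```text
clock: 17.75
position: [0.4757, 0.3621, 0.1475]
ee_rot: [-2.066, -2.364, -0.001]
force: [0.7, -0.4, -0.3]
width: 0.762
gripper_force: 0.0
```

```bash
python3 - <<'E'
from bar import *
rep()
P={n:arm.get_image(n) for n in("top","scene","wrist")}
for n in("top","scene"): print(n);barang(P[n])
rs=[]
for n,p in P.items():
    for d in arm.trace("weight",p)[:2]:
        c=np.array(d["centre"])*[640,400];print(n,"weight",round(d["conf"],2),c.round(0),d["region"].sum(),at(p,d["centre"],.03).round(4))
    for d in arm.place_of("weight",p)[:1]:print("  place",round(d["conf"],2),at(p,d["centre"],0).round(4))
save(P["wrist"],"w1.png")
save(P["top"],"t2.png",(270,110,390,230),4.8)
E
```

```text
clock 17.75 pos [0.4757 0.3621 0.1475] F [ 0.66 -0.44 -0.26] Ftool [-0.53  0.59  0.25] tooly ang 0.1345 push-open -0.0227 r 0.5769 tcp in tool mm [569.3 -93.2]
top
  red 44 [ 0.7043 -0.0243  0.028 ] r 0.176 open -0.505
  red 48 [ 0.6715 -0.0174  0.028 ] r 0.174 open -0.3131
  red 146 [0.6077 0.0306 0.028 ] r 0.223 open 0.008
scene
  red 120 [0.6083 0.0311 0.028 ] r 0.224 open 0.0051
  red 50 [ 0.6716 -0.0178  0.028 ] r 0.174 open -0.3141
  red 54 [ 0.7062 -0.0235  0.028 ] r 0.177 open -0.5135
top weight 0.56 [208. 215.] 101 [0.4664 0.3529 0.03  ]
  place 0.67 [ 0.6494 -0.1866  0.    ]
scene weight 0.46 [406. 149.] 209 [0.4611 0.3546 0.03  ]
  place 0.72 [0.4715 0.357  0.    ]
wrist weight 0.92 [310. 199.] 1829 [0.4721 0.3607 0.03  ]
  place 0.89 [0.4722 0.3625 0.    ]
```

View pics/w1.png

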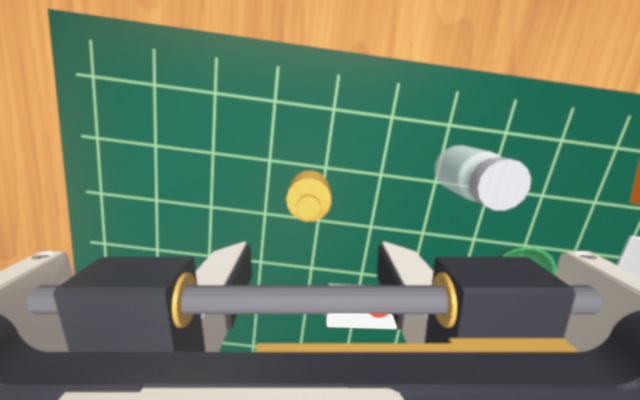

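View pics/t2.png

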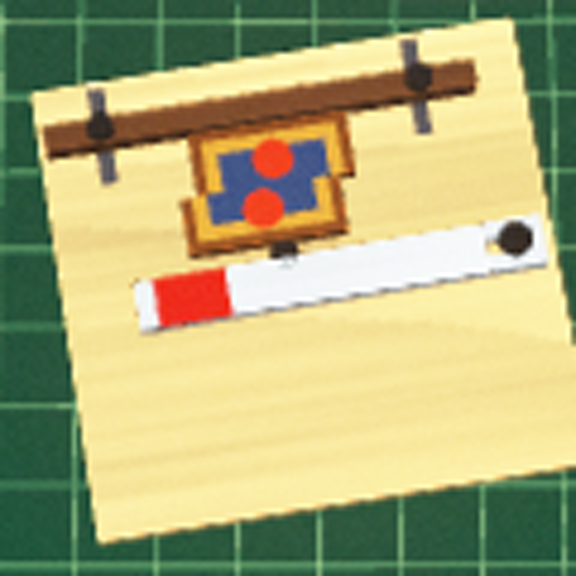

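The top view shows both halves joined and flush on the fence, with the nose (285,250) bearing on the near half and the red patch at (193,296). In the wrist view the weight stands between the fingers at (310,195), with the shaker well clear at (485,180).

{"op": "carry_out", "data": {
  "claw": [7,7,7,7,7,7,7,7,7,7],
  "delta_pos": [
    [-0.06,-0.38,0],
    [0,0,2],
    [0,0,2],
    [0,0,2],
    [0,0,2],
    [0,0,2],
    [0,0,1.5],
    [0,0,1],
    [0,0,1],
    [0,0,0]
  ],
  "angular": [
    [0,0,0],
    [0,0,0],
    [0,0,0],
    [0,0,0],
    [0,0,0],
    [0,0,0],
    [0,0,0],
    [0,0,0],
    [0,0,0],
    [0,0,0]
  ]
}}

```text
clock: 19.2
position: [0.4741, 0.3548, 0.0124]
ee_rot: [-2.076, -2.358, 0.002]
force: [-0.1, -0.5, -0.0]
width: 0.761
gripper_force: 0.0
```

{"op": "carry_out", "data": {
  "claw": [5,4.4,4,3.6,3.2,3,3,3],
  "delta_pos": [
    [0,0,0],
    [0,0,0],
    [0,0,0],
    [0,0,0],
    [0,0,0],
    [0,0,0],
    [0,0,0],
    [0,0,0]
  ],
  "angular": [
    [0,0,0],
    [0,0,0],
    [0,0,0],
    [0,0,0],
    [0,0,0],
    [0,0,0],
    [0,0,0],
    [0,0,0]
  ],
  "force": 25
}}

```text
clock: 20.0
position: [0.474, 0.3553, 0.0136]
ee_rot: [-2.075, -2.357, 0.001]
force: [-3.8, -1.4, 5.2]
width: 0.423
gripper_force: 25.0
```

```bash
python3 - <<'E'
from bar import *
rep();o=arm.observe();print(o["width"],o["gripper_force"])
E
```

```text
clock 20.0 pos [0.474  0.3553 0.0136] F [-3.78 -1.43  5.24] Ftool [-0.93 -3.93 -5.24] tooly ang 0.1272 push-open -0.03 r 0.5709 tcp in tool mm [562.1 -99.9]
0.4233364235612264 25.01688826829195
```

```bash
python3 - <<'E'
from bar import *
p=arm.get_image("wrist");M=R.from_rotvec(arm.observe()["ee_rot"]).as_matrix();x=np.array(arm.observe()["position"])
for d in arm.trace("weight",p)[:2]:
    m=d["region"];c=np.array(d["centre"])*[640,400];ys,xs=np.nonzero(m)
    print(round(d["conf"],2),c.round(0),m.sum(),(xs.min(),xs.max(),ys.min(),ys.max()))
    for z in(0,.02,.04,.063): print(z,at(p,d["centre"],z).round(4), (M.T@(at(p,d["centre"],z)-x)*1e3).round(1))
for d in arm.place_of("weight",p)[:2]: print("place",d["conf"],at(p,d["centre"],0).round(4))
print("cam in tool",(M.T@(np.array(p["T"])[:3,3]-x)).round(3))
# projected circles for candidate centres
for dx in(0,.004,.008,.012):
    cc=[proj(p,x+M@np.array([dx,0,0])+[0,0,z-x[2]]) for z in(.063,.04,0)];print(dx,np.round(cc,0).tolist())
for z,r in((.063,.01),(.04,.02)):
  for dx in(0,.008): print("far edge",z,dx,proj(p,(x+M@np.array([dx+r,0,0]))*[1,1,0]+[0,0,z]).round(0),proj(p,(x+M@np.array([dx-r,0,0]))*[1,1,0]+[0,0,z]).round(0))
save(p,"w2.png")
E
```

```text
0.75 [314. 254.] 5158 (np.int64(272), np.int64(354), np.int64(211), np.int64(321))
0 [0.4726 0.3536 0.    ] [-1.5 -1.6 13.6]
0.02 [0.4714 0.3631 0.02  ] [ 8.  -1.5 -6.4]
0.04 [0.4703 0.3725 0.04  ] [ 17.5  -1.5 -26.4]
0.063 [0.4689 0.3833 0.063 ] [ 28.4  -1.5 -49.4]
place 0.9 [0.4718 0.3619 0.    ]
cam in tool [ 0.08  -0.001 -0.158]
0 [[318.0, 318.0], [317.0, 288.0], [317.0, 252.0]]
0.004 [[318.0, 310.0], [317.0, 281.0], [317.0, 246.0]]
0.008 [[318.0, 301.0], [317.0, 273.0], [317.0, 240.0]]
0.012 [[318.0, 292.0], [317.0, 265.0], [317.0, 234.0]]
far edge 0.063 0 [318. 297.] [317. 339.]
far edge 0.063 0.008 [318. 279.] [318. 323.]
far edge 0.04 0 [317. 249.] [317. 324.]
far edge 0.04 0.008 [317. 233.] [317. 310.]
```

View pics/w2.png

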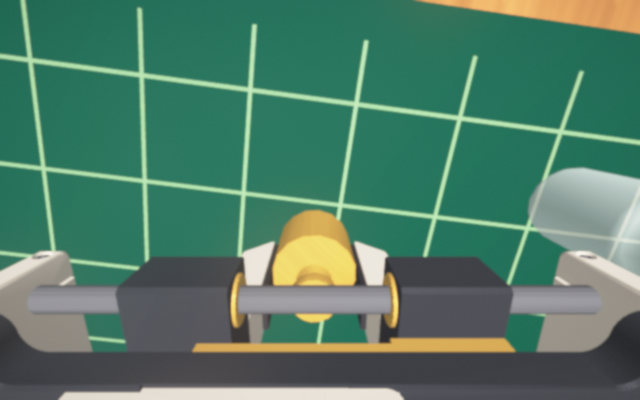

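The wrist view shows the weight gripped 8 mm off the pad centre: the body's far edge is at row 235 and the knob's edge at 321. I'll open, shift +8 mm in tool x and regrip.

{"op": "carry_out", "data": {
  "claw": [6,6,6,6,6,6,6,6],
  "delta_pos": [
    [0,0,0],
    [0,0,0],
    [0,0,0],
    [0,0,0],
    [0.2,0,0],
    [0.3,-0.05,0],
    [0.3,-0.05,0],
    [0,0,0]
  ],
  "angular": [
    [0,0,0],
    [0,0,0],
    [0,0,0],
    [0,0,0],
    [0,0,0],
    [0,0,0],
    [0,0,0],
    [0,0,0]
  ]
}}

```text
clock: 20.95
position: [0.4723, 0.3638, 0.0133]
ee_rot: [-2.075, -2.359, -0.0]
force: [-0.2, -0.4, 0.3]
width: 0.655
gripper_force: 0.0
```

{"op": "carry_out", "data": {
  "claw": [5,4.6,4.3,4,3.6,3.2,3,3,3,3],
  "delta_pos": [
    [0,0,0],
    [0,0,0],
    [0,0,0],
    [0,0,0],
    [0,0,0],
    [0,0,0],
    [0,0,0],
    [0,0,0],
    [0,0,0],
    [0,0,0]
  ],
  "angular": [
    [0,0,0],
    [0,0,0],
    [0,0,0],
    [0,0,0],
    [0,0,0],
    [0,0,0],
    [0,0,0],
    [0,0,0],
    [0,0,0],
    [0,0,0]
  ],
  "force": 25
}}

```text
clock: 21.95
position: [0.4728, 0.3629, 0.0134]
ee_rot: [2.076, 2.357, 0.0]
force: [1.7, -0.6, 0.2]
width: 0.424
gripper_force: 25.0
```

```bash
cat > wt.py <<'E'
from bar import *
def knob():
    p=arm.get_image("wrist");o=arm.observe();M=R.from_rotvec(o["ee_rot"]).as_matrix();x=np.array(o["position"])
    for d in arm.trace("weight",p)[:1]:
        m=d["region"];ys,xs=np.nonzero(m);print("wrist",round(d["conf"],2),m.sum(),(xs.min(),xs.max(),ys.min(),ys.max()),[(r,int(m[r].sum())) for r in range(200,340,10)])
if __name__=="__main__":
    rep();o=arm.observe();print(o["width"],o["gripper_force"]);knob()
E
python3 wt.py
```

```text
clock 21.95 pos [0.4728 0.3629 0.0134] F [ 1.72 -0.58  0.15] Ftool [-0.79  1.63 -0.15] tooly ang 0.1267 push-open -0.0305 r 0.5785 tcp in tool mm [ 569.7 -100.4]
0.424023827550918 24.996768683195114
wrist 0.92 4866 (np.int64(273), np.int64(354), np.int64(223), np.int64(338)) [(200, 0), (210, 0), (220, 0), (230, 43), (240, 60), (250, 67), (260, 72), (270, 78), (280, 81), (290, 0), (300, 0), (310, 0), (320, 48), (330, 38)]
```

Now centred (knob edge at 338 against 339 predicted). Next I'll lift and carry.

{"op": "carry_out", "data": {
  "claw": [3,3,3,3,3,3,3,3,3],
  "delta_pos": [
    [0,0,-0.5],
    [0,0,-1],
    [0,0,-1.5],
    [0,0,-2],
    [0,0,-2],
    [0,0,-2],
    [0,0,-2],
    [0,0,-1],
    [0,0,0]
  ],
  "angular": [
    [0,0,0],
    [0,0,0],
    [0,0,0],
    [0,0,0],
    [0,0,0],
    [0,0,0],
    [0,0,0],
    [0,0,0],
    [0,0,0]
  ]
}}

```text
clock: 22.95
position: [0.4733, 0.3635, 0.1353]
ee_rot: [-2.076, -2.358, -0.005]
force: [0.1, 0.7, -3.8]
width: 0.423
gripper_force: 25.0
```

{"op": "carry_out", "data": {
  "claw": [3,3,3,3,3,3,3,3,3,3,3,3,3,3,3,3,3,3],
  "delta_pos": [
    [-1.2,0.3,0],
    [-2.4,0.64,0],
    [-2.4,0.64,0],
    [-2.4,0.64,0],
    [-2.4,0.64,0],
    [-2.4,0.64,0],
    [-2.4,0.64,0],
    [-2.4,0.64,0],
    [-2.4,0.64,0],
    [-2.4,0.64,0],
    [-2.4,0.64,0],
    [-2.4,0.64,0],
    [-2.4,0.64,0],
    [-2.4,0.64,0],
    [-2.3,0.59,0],
    [0,0,0],
    [0,0,0],
    [0,0,0]
  ],
  "angular": [
    [0,0,0],
    [0,0,0],
    [0,0,0],
    [0,0,0],
    [0,0,0],
    [0,0,0],
    [0,0,0],
    [0,0,0],
    [0,0,0],
    [0,0,0],
    [0,0,0],
    [0,0,0],
    [0,0,0],
    [0,0,0],
    [0,0,0],
    [0,0,0],
    [0,0,0],
    [0,0,0]
  ]
}}

```text
clock: 24.75
position: [0.607, 0.0309, 0.1325]
ee_rot: [-2.075, -2.357, 0.001]
force: [-0.3, 0.1, -4.5]
width: 0.424
gripper_force: 25.0
```

```bash
python3 - <<'E'
from wt import *
rep();o=arm.observe();print(o["width"],o["gripper_force"])
M=R.from_rotvec(o["ee_rot"]).as_matrix();print("tilt",M[:,2].round(4))
T=np.array([.608,.0303,.0414]);print("to go cm (tool)",(M.T@(T-o["position"])*100).round(2));knob()
E
```

```text
clock 24.75 pos [0.607  0.0309 0.1325] F [-0.25  0.08 -4.51] Ftool [ 0.1  -0.23  4.51] tooly ang 0.1273 push-open -0.0299 r 0.2236 tcp in tool mm [223.5  -9.1]
0.42376031916787865 24.98303247615695
tilt [-1.7e-03  4.0e-04 -1.0e+00]
to go cm (tool) [-0.08  0.11  9.11]
wrist 0.66 4720 (np.int64(273), np.int64(353), np.int64(223), np.int64(337)) [(200, 0), (210, 0), (220, 0), (230, 43), (240, 60), (250, 66), (260, 70), (270, 75), (280, 81), (290, 0), (300, 0), (310, 0), (320, 45), (330, 34)]
```

{"op": "carry_out", "data": {
  "claw": [3,3,3,3,3,3,3,3,3,3],
  "delta_pos": [
    [-0.08,0.11,0],
    [0,0,1.5],
    [0,0,1.5],
    [0,0,1.5],
    [0,0,1.5],
    [0,0,1],
    [0,0,0.8],
    [0,0,0.6],
    [0,0,0.3],
    [0,0,0]
  ],
  "angular": [
    [0,0,0],
    [0,0,0],
    [0,0,0],
    [0,0,0],
    [0,0,0],
    [0,0,0],
    [0,0,0],
    [0,0,0],
    [0,0,0],
    [0,0,0]
  ]
}}

```text
clock: 25.85
position: [0.6091, 0.0297, 0.0462]
ee_rot: [-2.076, -2.358, 0.0]
force: [0.5, -0.3, -4.5]
width: 0.426
gripper_force: 25.0
```

```bash
python3 - <<'E'
from wt import *
rep()
p=arm.get_image("scene");barang(p)
E
```

```text
clock 25.85 pos [0.6091 0.0297 0.0462] F [ 0.54 -0.34 -4.54] Ftool [-0.41  0.49  4.54] tooly ang 0.1269 push-open -0.0303 r 0.2221 tcp in tool mm [222.   -7.3]
  red 49 [ 0.6714 -0.0176  0.028 ] r 0.174 open -0.3132
  red 54 [ 0.7062 -0.0235  0.028 ] r 0.177 open -0.5135
```

{"op": "carry_out", "data": {
  "claw": [3,3,3,3,3,3],
  "delta_pos": [
    [-0.05,-0.1,0.1],
    [0,0,0.1],
    [0,0,0.1],
    [0,0,0.1],
    [0,0,0.05],
    [0,0,0]
  ],
  "angular": [
    [0,0,0],
    [0,0,0],
    [0,0,0],
    [0,0,0],
    [0,0,0],
    [0,0,0]
  ]
}}

```text
clock: 26.5
position: [0.6081, 0.0292, 0.0417]
ee_rot: [-2.076, -2.358, 0.0]
force: [-0.1, 0.7, -3.8]
width: 0.425
gripper_force: 25.0
```

{"op": "carry_out", "data": {
  "claw": [3,3],
  "delta_pos": [
    [0,0,0.03],
    [0,0,0]
  ],
  "angular": [
    [0,0,0],
    [0,0,0]
  ]
}}

```text
clock: 26.7
position: [0.6081, 0.0291, 0.0415]
ee_rot: [2.076, 2.358, -0.0]
force: [0.2, 0.0, -4.0]
width: 0.424
gripper_force: 25.0
```

{"op": "carry_out", "data": {
  "claw": [3,3,3,3],
  "delta_pos": [
    [0,0,0.04],
    [0,0,0],
    [0,0,0.04],
    [0,0,0]
  ],
  "angular": [
    [0,0,0],
    [0,0,0],
    [0,0,0],
    [0,0,0]
  ]
}}

```text
clock: 27.1
position: [0.6082, 0.0291, 0.0413]
ee_rot: [-2.076, -2.358, -0.001]
force: [-3.4, 1.0, 6.1]
width: 0.425
gripper_force: 25.0
```

Contact. I'll ease off slightly, then release gently.

{"op": "carry_out", "data": {
  "claw": [3,3],
  "delta_pos": [
    [0,0,-0.03],
    [0,0,0]
  ],
  "angular": [
    [0,0,0],
    [0,0,0]
  ],
  "force": 10
}}

```text
clock: 27.3
position: [0.6082, 0.0291, 0.0413]
ee_rot: [2.076, 2.358, 0.001]
force: [-2.4, 1.4, 5.0]
width: 0.428
gripper_force: 10.0
```

{"op": "carry_out", "data": {
  "claw": [3.9,4,4.2,4.5,5,6,6,6,6],
  "delta_pos": [
    [0,0,0],
    [0,0,0],
    [0,0,0],
    [0,0,0],
    [0,0,0],
    [0,0,0],
    [0,0,0],
    [0,0,0],
    [0,0,0]
  ],
  "angular": [
    [0,0,0],
    [0,0,0],
    [0,0,0],
    [0,0,0],
    [0,0,0],
    [0,0,0],
    [0,0,0],
    [0,0,0],
    [0,0,0]
  ],
  "force": 5
}}

```text
clock: 28.2
position: [0.6081, 0.0291, 0.041]
ee_rot: [2.076, 2.358, 0.0]
force: [0.5, 0.8, 0.5]
width: 0.647
gripper_force: 0.0
```

```bash
python3 wt.py
```

```text
clock 28.2 pos [0.6081 0.0291 0.041 ] F [0.48 0.77 0.55] Ftool [ 0.7   0.58 -0.55] tooly ang 0.1269 push-open -0.0303 r 0.2217 tcp in tool mm [221.6  -8.3]
0.6469282750024631 0.0
wrist 0.64 4998 (np.int64(272), np.int64(354), np.int64(223), np.int64(339)) [(200, 0), (210, 0), (220, 0), (230, 45), (240, 60), (250, 67), (260, 73), (270, 77), (280, 82), (290, 0), (300, 0), (310, 0), (320, 48), (330, 39)]
```

{"op": "carry_out", "data": {
  "claw": [6,6,6,6,6,6,6,6,6,6],
  "delta_pos": [
    [0,0,-0.5],
    [0,0,-1],
    [0,0,-1.5],
    [0,0,-2],
    [0,0,-2],
    [0,0,-2],
    [0,0,-2],
    [0,0,-2],
    [0,0,-2],
    [0,0,0]
  ],
  "angular": [
    [0,0,0],
    [0,0,0],
    [0,0,0],
    [0,0,0],
    [0,0,0],
    [0,0,0],
    [0,0,0],
    [0,0,0],
    [0,0,0],
    [0,0,0]
  ]
}}

```text
clock: 29.3
position: [0.6098, 0.0286, 0.1951]
ee_rot: [2.074, 2.355, 0.007]
force: [1.1, 0.4, -0.2]
width: 0.654
gripper_force: 0.0
```

{"op": "carry_out", "data": {
  "claw": [6,6,6,6,6,6,6,6],
  "delta_pos": [
    [2.5,-0.5,0],
    [2.5,-0.5,0],
    [2.5,-0.5,0],
    [2.5,-0.5,0],
    [2.5,-0.5,0],
    [2.5,-0.5,0],
    [2.5,-0.5,0],
    [0,0,0]
  ],
  "angular": [
    [0,0,0],
    [0,0,0],
    [0,0,0],
    [0,0,0],
    [0,0,0],
    [0,0,0],
    [0,0,0],
    [0,0,0]
  ]
}}

```text
clock: 30.1
position: [0.5496, 0.2028, 0.1908]
ee_rot: [-2.068, -2.362, -0.001]
force: [-0.3, 0.9, 0.0]
width: 0.653
gripper_force: 0.0
```

```bash
python3 - <<'E'
from bar import *
rep()
for n in("top","scene"):
    p=arm.get_image(n);print(n);barang(p)
    for l in("half_near","half_far"):
        for d in arm.trace(l,p)[:3]:
            print(l,round(d["conf"],2),at(p,d["centre"],.026).round(4))
    for d in arm.place_of("weight",p)[:2]:print("place",round(d["conf"],2),at(p,d["centre"],.028).round(4))
    d=arm.trace("weight",p)
    if d:
        ys,xs=np.nonzero(d[0]["region"]);print("trace",d[0]["conf"],xs.min(),xs.max(),ys.min(),ys.max(),"pred bottom/top",proj(p,[.6081,.0291,.028]).round(0),proj(p,[.6081,.0291,.091]).round(0))
E
```

```text
clock 30.1 pos [0.5496 0.2028 0.1908] F [-0.34  0.92  0.05] Ftool [ 0.95 -0.22 -0.05] tooly ang 0.1325 push-open -0.0247 r 0.4037 tcp in tool mm [401.4 -42.2]
top
  red 45 [ 0.7045 -0.024   0.028 ] r 0.176 open -0.5053
  red 49 [ 0.6715 -0.0175  0.028 ] r 0.174 open -0.3134
half_near 0.58 [ 0.666  -0.0139  0.026 ]
half_near 0.44 [0.6139 0.0321 0.026 ]
half_far 0.77 [0.3358 0.0184 0.026 ]
half_far 0.69 [ 0.7145 -0.0223  0.026 ]
place 0.69 [0.5951 0.0224 0.028 ]
trace 0.53 304 315 164 177 pred bottom/top [310. 172.] [309. 167.]
scene
  red 48 [ 0.6712 -0.0175  0.028 ] r 0.174 open -0.3119
  red 55 [ 0.706  -0.0236  0.028 ] r 0.177 open -0.5126
half_near 0.71 [ 0.6536 -0.0151  0.026 ]
half_near 0.65 [ 0.6377 -0.0926  0.026 ]
half_far 0.67 [0.58   0.2276 0.026 ]
half_far 0.64 [0.3683 0.008  0.026 ]
half_far 0.61 [ 0.7117 -0.0372  0.026 ]
place 0.84 [0.6061 0.0229 0.028 ]
place 0.36 [ 0.7487 -0.3329  0.028 ]
trace 0.62 342 356 202 224 pred bottom/top [349. 219.] [350. 204.]
```

The panel dots haven't moved since the press, and in both cameras the weight stands upright where I expected it. Handing in.

```bash
python3 -c "
from cell import arm
print(arm.sign_off())"
```

```text
the job is handed in; nothing more can be done
None
```

The panel is shut against the fence, was held at 8–9 N for about 2.4 s, and the brass weight stands upright on the bar's red end; the halves closed about 6–11 mm out of line along the fence, and the job was handed in at about 30 s with no verdict returned.

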